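# Close the back of a light-box picture frame and press its new seal

## Task

The light-box picture frame lies face down with its hinged back standing open: fold the back down into the frame, then turn the wing fastener on it a quarter turn clockwise until the slot along its wing lines up with the two notches in the plate around it. Then let go of the wing, press with your fingers on the bare board of the back, firmly but without leaning hard on it, until it is flush with the frame's rim, and finish while still holding it pressed so that the new foam seal can take. Leave the other things on the table where they are.

Things in the scene. Friction and masses are not known exactly. Their poses are not given: they have to be found in the camera images.
- frame: The light-box picture frame, face down and fixed to the table, 200 (its x) x 280 (its y) x 55 mm high, a wooden rim 8 mm wide round a recess for the back. Origin: centre of its underside, on the table; z up. The hinge runs along its +x side (the side away from the robot when yaw is 0); the free edge of the closed back lies on its -x side.
- hinge (a point): Middle of the hinge line (fixed to the frame): 89 mm along the frame's +x from its centre, 55 mm above the table. The hinge line runs along the frame's y.
- back (a joint): Angle of the hinged back in rad: 0 = closed, flush with the rim; grows as it opens up over the hinge (1.57 = upright). Starts at 1.15 to 1.65. Stiff hinge, stays where left; 2 to 4 N at the free edge moves it. It meets the foam seal at 0.024 (edge 4 mm proud of the rim); let go, the seal springs it back to about 0.015. About 13 N on the board near the free edge holds it fully flush.
- board (a point): Centre of the outer face of the back's plywood board, 91 mm from the hinge line. The board is 175 mm (its x) x 260 mm (its y) x 8 mm, from 3.5 to 178.5 mm from the hinge line; z points out of the outer face (up when closed), x from the free edge to the hinge. The face is bare apart from the fastener and the flat hinge leaf.
- edge (a point): Middle of the free edge of the board on its outer face, 178.5 mm from the hinge line.
- fastener (a joint): Angle of the wing fastener in rad, growing clockwise seen on the outer face. 0 = wing along the free edge, unlocked: its cross bar under the board drops through the keeper in the frame (up to 0.35 is open enough). 1.571 = wing square to the free edge, its slot in line with the two notches, locked. Starts at 0.1 to 0.3, can turn on to 1.95, stays where left; 0.06 N m turns it.
- wing (a point): Middle of the steel wing, on its turning axis: 158 mm from the hinge line, middle of the board's length, 14.5 mm above the outer face. The wing is an upright bar 10 mm thick, 30 mm long, from 4 to 25 mm above the board, on a round base 25 mm across and 4 mm high. With the fastener at 0 its length lies along the frame's y. The point's x is across the wing.
- tape: Bystander: roll of masking tape, 100 mm across, 24 mm high; origin under its centre.
- tube_a: Bystander: paint tube lying flat, 140 mm long, 22 mm high.
- tube_b: Bystander: second paint tube lying flat, 140 mm long, 22 mm high.
- glue: Bystander: glue bottle, 58 mm across, 115 mm high; origin under its centre.
- driver: Bystander: screwdriver lying on the table, 190 mm long.
- brush: Bystander: brush lying on the table, 200 mm long.
- water: Bystander: water bottle, 62 mm across, 190 mm high; origin under its centre.

How it is judged (in metres and radians):
On the way, in this order (a step that is already met when the one before it is completed fails the run):
1. the back is folded down into the frame, onto its seal, with the fastener's bar through the keeper (value of joint back below 0.05 rad), for 0.2 s.
2. with the back down, the wing is turned clockwise until its slot lines up with the notches (value of joint back below 0.05 rad and value of joint fastener between 1.4 and 1.74 rad), for 0.2 s.
At the end, for the whole second after the job is handed in: The back is down flush with the rim (free edge within 2 mm), the wing's slot is in line with the notches within 10 degrees, and the robot's fingers, clear of the wing, are still pressing on the board with 5 to 40 N (value of joint back below 0.011 rad and value of joint fastener between 1.4 and 1.74 rad and contact force between the fingers and back_c0 between 5 and 40 N and contact force between the fingers and fastener below 2 N); the arm keeps its last pose, push and grip.
It fails at once if the board is leaned on hard (over 60 N) (contact force between the arm and back_c0 above 60 N).
It fails at once if another thing on the table is shifted by more than 40 mm (distance of any of tape, tube_a, tube_b, glue, driver, brush, water from where it was at the start of the episode above 0.04 m).
It also fails if it takes over 64 s, if anything falls off the work surface, if the arm or the gripper's body presses on something with over 40 N, if the wrist force passes 120 N, or if a joint passes its speed limit or range.

## Robot

A 7-joint arm with a two-finger parallel gripper is mounted at the origin on the work surface. World frame = base frame: x ahead of the robot, y to its left, z up, the work surface at z = 0. Lengths are in m, angles in degrees, forces in N, time in s.
With the tool pointing down it reaches from about 0.425 to 0.975 m from the base axis. Payload 16.7 kg.
Tool frame: the origin (TCP) lies midway between the tips of the shut fingers; the grasp point (between the pads) lies arm.grasp_offset behind it (arm.grasp_offset is the distance from the TCP to the grasp point, in m); z points along the fingers, y is the line along which they close (so a half turn about z gives the same grasp; the last joint's range is limited). The gripper opens to 85 mm and grips with 20 to 120 N. Pads are 22 mm wide; open, the fingers measure 114 mm over their backs; the gripper's body (76 mm by 85 mm) begins 54 mm behind the grasp point. The pads swing forward as they close: fully open they stand 13 mm farther back than shut.
Start: joints at [-8.566, 24.414, 4.234, 92.017, -1.954, 63.644, -3.845], TCP at [0.675, -0, 0.231] pointing down, gripper open.
Joint ranges: [-163.25, 163.25], [-28.42, 122.38], [-70.27, 78.77], [12.13, 141.07], [-58.53, 238.53], [9.26, 117.41], [-156.51, 156.51]. Speed limits (degrees/s): [108.29, 108.29, 136.94, 136.94, 172.46, 172.46, 172.46].

## Interface

Orientations are given as a 3x3 rotation matrix whose columns are the frame's x, y, z axes.
In Python, from plant import arm gives the robot as it stands.
- The arm moves only by the tool play_rows, never from a script. Its argument "motion" is a list of rows, each a list of 3 entries, a list of its own where there are three numbers: the shift along the world's x, y, z as a fraction of full scale, then the turn, a rotation vector about the world's x, y, z as a fraction of full scale, then the gripper command: -1 is shut, 1 is fully open, values between are in proportion. In form: [[[x, y, z], [rx, ry, rz], fingers], ...]. A call has 1 to 5 rows; each row is the pose to reach, as a shift and turn from the pose commanded when the call began; what a row does not reach only later rows make up. Full scale, the value 1, is 0.4 m for a shift and 90 degrees for a turn. A row lasts 1/12 s, in which the tool goes at most 41.7 mm and 7.16 degrees, less where a joint would pass 70% of its speed; a pose out of reach is approached as far as the arm can. A call with a number of a shift or a turn outside -1 to 1 is refused whole. A call with a gripper value outside its range is refused whole. The fingers move at their own pace and stop on an object; "force" is the grip in N (left out, the last holds). Time passes only in rows, so rows that repeat a pose let the fingers close. It gives the time, the measured TCP pose, the force, the opening and the grip force at its end, in the units of the state.
- arm.read_state(): the state, without advancing time (a new reading comes with each control period).
- arm.snapshot(name): name is "scene" or "side" or "wrist"; returns a dict with "img" (480x640x3 uint8, red, green, blue), "mtx" (3x3 intrinsics, pixels), "cam_to_world" (4x4, takes a point from camera to world coordinates). Camera axes: x right, y up, looking along -z (the intrinsics and any distortion apply to the point x, -y, -z); pixel columns grow to the right and rows downward; lengths in m; the calibration is good to about 2 mm. The wrist camera is an equidistant fisheye: a pixel r from the principal point sees the ray r / f radians off the axis. A picture is of the moment at which its call begins. There is no depth.
- arm.close_job(): hands the job in; it is judged then, once.
Trained networks look in a picture, given as the dict that the camera call returned (one of the last four; its "shot" number tells which), for a name from the list of things; names that differ only in an ending like _2 or _b are one class to them, and where a whole thing is asked for, a point or a joint stands for the part that bears it (a point fixed in the world has none). Each returns a list of dicts, best first, with "conf" (0 to 1); they miss things now and then, are a little off and sometimes report something else, mostly with a low value. They report only what shows in the picture. A call takes as long as a camera call.
- arm.find_in(picture, thing): "box" ([centre column, centre row, width, height] in pixels, round what is visible of it).
- arm.masks_of(picture, thing): "region" (480x640 bool, what is visible of it) and "box" ([centre column, centre row, width, height] in pixels, round what is visible of it).
The state is a dict: "clock": time; "q": joint angles; "qd": joint speeds; "tau": joint torques, N m; "tool_pos": TCP position; "ee_rot": TCP orientation; "force": force on the tool from outside, world axes, zero at the start; "ft_torque": the same for the moment, N m; "finger_gap": finger opening in m; "finger_force": force on a finger pad.
Only numpy, scipy, OpenCV 4.12 (cv2) and the standard library are available. Lean on these libraries where they do the work, as an engineer would, in place of code of your own. Each camera call takes 0.05 s, during which the arm holds its last target. There are 200 camera calls.

## Working session

There is one attempt and no reset: what is moved stays moved. The work goes in short steps, Python scripts to look and compute and a tool call to move; the robot and the scene stay as the last step left them, time stands still between calls to the robot, and variables do not carry over. Pictures are saved under pics/ and viewed, at most 10 in all, crops included, and the job is handed in when it is done.

Besides the shell and the picture viewer there is one more tool, called after "Call:" by a JSON object that holds its "method" and its "body". play_rows: Moves the arm, as the interface text tells. Its arguments: {"type":"object","properties":{"motion":{"type":"array"},"force":{"type":"number"}},"required":["motion"]}

```bash
mkdir -p pics; ls; python3 - <<'E'
from plant import arm
import cv2
print(arm.grasp_offset, arm.read_state())
for n in ["scene","side"]:
    p=arm.snapshot(n); cv2.imwrite(f"pics/{n}0.png",p["img"][:,:,::-1])
    print(n,p["mtx"].tolist(),p["cam_to_world"].round(4).tolist())
    for t in ["frame","back","fastener","glue","water","tape"]:
        print(t,[(d["conf"],[round(float(v)) for v in d["box"]]) for d in arm.find_in(p,t)][:2])
E
```

```text
pics
0.0187 {'clock': 0.0, 'q': array([-8.56557065, 24.4509818 ,  4.23348318, 92.05279778, -1.95366446,
       63.64528966, -3.84311248]), 'qd': array([ 0.06828006, -0.02481545, -0.02028114,  0.02211899,  0.02869834,
        0.02619306,  0.01968282]), 'tau': array([ 7.16691302e-04, -9.49842310e+01,  3.76242042e+00, -4.63523841e+01,
        1.94300286e-02,  1.01335210e-02,  2.85131875e-06]), 'tool_pos': array([ 6.74575861e-01, -5.66962505e-05,  2.30591953e-01]), 'ee_rot': array([[ 4.27229880e-05,  9.99999107e-01, -1.33607519e-03],
       [ 9.99999992e-01, -4.28803668e-05, -1.17763444e-04],
       [-1.17820630e-04, -1.33607015e-03, -9.99999101e-01]]), 'force': array([0.1379019 , 0.49378704, 0.34366628]), 'ft_torque': array([-0.03609833,  0.02187425, -0.06331351]), 'finger_force': 0.0, 'finger_gap': 0.08524539562984727}
scene [[491.10437294809196, 0.0, 324.3339055063104], [0.0, 491.10437294809196, 232.01720567999843], [0.0, 0.0, 1.0]] [[0.4941, -0.6701, 0.5539, 1.2545], [0.8692, 0.3932, -0.2997, -0.3112], [-0.017, 0.6295, 0.7768, 1.1701], [0.0, 0.0, 0.0, 1.0]]
frame [(0.96, [281, 296, 130, 120])]
back [(0.96, [288, 289, 87, 93])]
fastener [(0.55, [293, 264, 20, 17])]
glue [(0.66, [192, 312, 28, 40])]
water [(0.76, [299, 216, 14, 39]), (0.49, [165, 273, 28, 58])]
tape [(0.86, [352, 254, 23, 34])]
side [[452.0159120832319, 0.0, 321.9420780005069], [0.0, 452.0159120832319, 242.1103077759016], [0.0, 0.0, 1.0]] [[-0.9869, 0.1041, -0.1231, 0.3683], [-0.1593, -0.5107, 0.8449, 0.9916], [0.0251, 0.8535, 0.5206, 0.6298], [0.0, 0.0, 0.0, 1.0]]
frame [(0.67, [316, 200, 85, 127])]
back [(0.85, [289, 190, 20, 103])]
fastener [(0.5, [288, 160, 16, 6])]
glue [(0.62, [339, 182, 18, 34])]
water [(0.79, [375, 242, 30, 83]), (0.74, [315, 202, 91, 127])]
tape [(0.96, [306, 276, 45, 35]), (0.4, [289, 190, 22, 103])]
```

View pics/scene0.png

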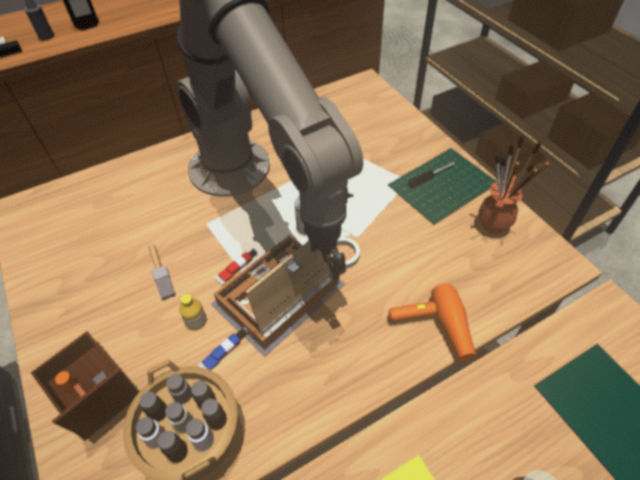

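View pics/side0.png

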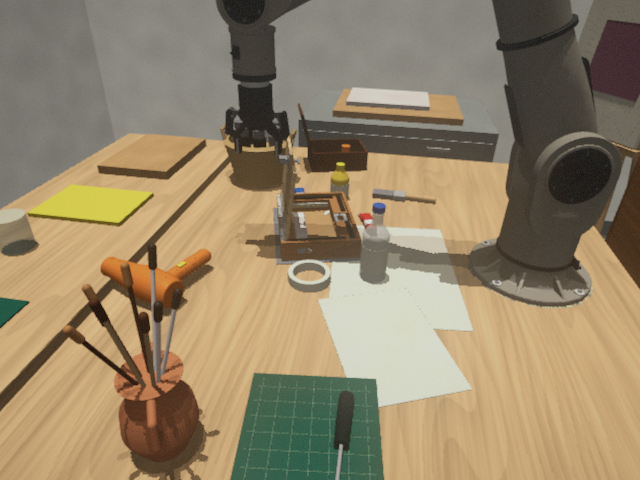

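The scene shows the frame near pixel (280,296) with the back almost upright and the gripper just beside it. The side view shows the back edge-on at (289,190), the water bottle at (375,242) and the tape at (309,275).

```bash
python3 - <<'E'
import cv2
a=cv2.imread("pics/scene0.png")[225:355,208:352]; cv2.imwrite("pics/s1.png",cv2.resize(a,None,fx=4.5,fy=4.5,interpolation=cv2.INTER_CUBIC))
a=cv2.imread("pics/side0.png")[130:270,262:382]; cv2.imwrite("pics/s2.png",cv2.resize(a,None,fx=4,fy=4,interpolation=cv2.INTER_CUBIC))
E
```

```text
(no output)
```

View pics/s1.png

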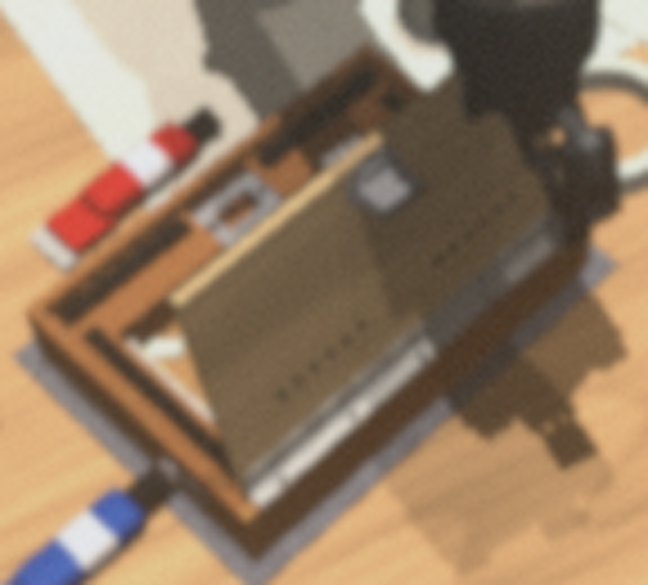

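View pics/s2.png

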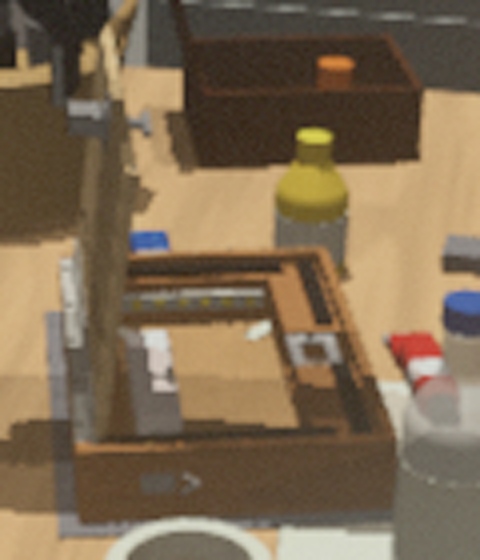

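Scene crop: frame rim corners at about (215,294), (291,235), (264,341), board free corner at (248,292), fastener at (293,266). Side crop: rim corners at (282,242), (361,239), (342,192), with the wing on the outer face, left.

```bash
cat > h.py <<'E'
import numpy as np, cv2
from plant import arm
def proj(p,P):
    P=np.atleast_2d(P); T=np.linalg.inv(p["cam_to_world"]); c=P@T[:3,:3].T+T[:3,3]
    c=c*[1,-1,-1]; q=c@p["mtx"].T; return q[:,:2]/q[:,2:]
def F(s,P):  # frame->world
    x,y,w=s[:3]; P=np.atleast_2d(P); c,n=np.cos(w),np.sin(w)
    return np.c_[x+c*P[:,0]-n*P[:,1],y+n*P[:,0]+c*P[:,1],P[:,2]]
def B(s,d,y,h,a=None): # board point: d from hinge, y, h above the outer face
    a=s[3] if a is None else a
    return F(s,[[.089-d*np.cos(a)+h*np.sin(a),y,.055+d*np.sin(a)+h*np.cos(a)]])
E
python3 - <<'E'
from h import *
from scipy.optimize import least_squares
sc=arm.snapshot("scene"); sd=arm.snapshot("side")
t=.055
def res(s):
    a=proj(sc,np.r_[F(s,[[-.1,-.14,t],[-.1,.14,t],[.1,-.14,t]]),B(s,.1785,-.13,0),B(s,.158,0,.025)])-[[215.1,294.3],[290.7,235],[264,340.6],[248,292.1],[293.1,266.1]]
    b=proj(sd,F(s,[[.1,.14,t],[-.1,.14,t],[-.1,-.14,t]]))-[[282,241.75],[360.75,239.25],[342,192]]
    return np.r_[a,b].ravel()
r=least_squares(res,[.57,-.1,0,1.4],loss="soft_l1")
print(r.x,np.degrees(r.x[2:]));print(r.fun.reshape(-1,2).round(1))
print("wing",B(r.x,.158,0,.0145),"edge",B(r.x,.1785,0,0),"hinge",F(r.x,[[.089,0,t]]),"closed wing",B(r.x,.158,0,.0145,0))
# triangulate bystanders on table roughly
for n,p in(("scene",sc),("side",sd)):
  for k in ["tape","tube_a","glue","driver","brush","water"]:
    for d in arm.find_in(p,k)[:2]:
        u,v,w,h=d["box"]; z=0.
        T=p["cam_to_world"]; K=p["mtx"]
        ray=T[:3,:3]@np.array([(u-K[0,2])/K[0,0],-((v+h*.4)-K[1,2])/K[1,1],-1]); P=T[:3,3]-ray*T[2,3]/ray[2]
        print(n,k,round(d["conf"],2),P[:2].round(3))
E
```

```text
[ 0.5487443  -0.07744224  0.29977055  1.4094114 ] [17.17558744 80.75332475]
[[-1.6 -0.4]
 [-1.8 -1.5]
 [ 0.1  0. ]
 [-1.3 -1.3]
 [ 3.8  0.8]
 [-2.1  1.8]
 [ 0.1  0.2]
 [-1.  -0.5]]
wing [[ 0.62319256 -0.05443141  0.21327684]] edge [[ 0.60637206 -0.05963037  0.23118052]] hinge [[ 0.63377528 -0.05116045  0.055     ]] closed wing [[ 0.4828214  -0.09781801  0.0695    ]]
scene tape 0.55 [0.573 0.147]
scene tube_a 0.77 [ 0.664 -0.298]
scene tube_a 0.7 [ 0.457 -0.162]
scene driver 0.83 [0.432 0.539]
scene brush 0.84 [ 0.393 -0.357]
scene brush 0.41 [ 0.687 -0.146]
scene water 0.76 [0.374 0.073]
side tape 0.66 [0.512 0.183]
side tape 0.42 [ 0.302 -0.317]
side tube_a 0.67 [ 0.406 -0.124]
side tube_a 0.45 [ 0.636 -0.311]
side glue 0.82 [ 0.509 -0.318]
side driver 0.89 [0.379 0.597]
side brush 0.77 [ 0.298 -0.313]
side water 0.9 [0.367 0.104]
```

```bash
python3 - <<'E'
from h import *
s=[.549,-.077,.300]
p0=arm.read_state()["tool_pos"]; print(p0)
pts=[("pre",F(s,[[.12,.05,.213]])[0])]
for a in (1.45,1.3,1.15,1.0,.85,.7,.55,.4,.25,.12,.03):
    pts.append((a,F(s,[[.089-.16*np.cos(a)+.0145,.05,.055+.16*np.sin(a)]])[0]))
for n,p in pts: print(n,p.round(4),((p-pts[0][1])/.4).round(3),((p-p0)/.4).round(3))
E
```

```text
[ 6.74945263e-01 -2.30563823e-05  2.31289736e-01]
pre [0.6489 0.0062 0.213 ] [0. 0. 0.] [-0.065  0.016 -0.046]
1.45 [ 0.6147 -0.0043  0.2138] [-0.085 -0.026  0.002] [-0.151 -0.011 -0.044]
1.3 [ 0.5922 -0.0113  0.2092] [-0.142 -0.044 -0.01 ] [-0.207 -0.028 -0.055]
1.15 [ 0.5707 -0.018   0.201 ] [-0.196 -0.06  -0.03 ] [-0.261 -0.045 -0.076]
1.0 [ 0.5505 -0.0242  0.1896] [-0.246 -0.076 -0.058] [-0.311 -0.06  -0.104]
0.85 [ 0.5322 -0.0299  0.1752] [-0.292 -0.09  -0.094] [-0.357 -0.075 -0.14 ]
0.7 [ 0.5162 -0.0348  0.1581] [-0.332 -0.103 -0.137] [-0.397 -0.087 -0.183]
0.55 [ 0.5028 -0.039   0.1386] [-0.365 -0.113 -0.186] [-0.43  -0.097 -0.232]
0.4 [ 0.4923 -0.0422  0.1173] [-0.391 -0.121 -0.239] [-0.457 -0.105 -0.285]
0.25 [ 0.485  -0.0445  0.0946] [-0.41  -0.127 -0.296] [-0.475 -0.111 -0.342]
0.12 [ 0.4813 -0.0456  0.0742] [-0.419 -0.13  -0.347] [-0.484 -0.114 -0.393]
0.03 [ 0.4803 -0.0459  0.0598] [-0.421 -0.13  -0.383] [-0.487 -0.115 -0.429]
```

Call:
{"method": "play_rows", "body": {"motion": [[[0,0,0],[0,0,0.07],-1],[[0,0,0],[0,0,0.14],-1],[[0,0,0],[0,0,0.19],-1],[[0,0,0],[0,0,0.19],-1],[[0,0,0],[0,0,0.19],-1]], "force": 40}}

```text
clock: 1.82
tool_pos: [0.6749, -0.0002, 0.2313]
ee_rot: [[-0.291, 0.957, -0.0], [0.957, 0.291, 0.0], [0.0, -0.0, -1.0]]
force: [0.2, 0.3, -0.0]
finger_gap: 0.0255
finger_force: 0.0
```

Call:
{"method": "play_rows", "body": {"motion": [[[-0.03,0.01,-0.02],[0,0,0],-1],[[-0.065,0.016,-0.046],[0,0,0],-1],[[-0.1,0.005,-0.046],[0,0,0],-1],[[-0.13,-0.004,-0.046],[0,0,0],-1],[[-0.15,-0.011,-0.046],[0,0,0],-1]]}}

```text
clock: 2.23
tool_pos: [0.6139, -0.0047, 0.2128]
ee_rot: [[-0.291, 0.957, -0.0], [0.957, 0.291, -0.0], [0.0, -0.0, -1.0]]
force: [0.7, -0.9, -0.2]
finger_gap: 0.0
finger_force: 0.0
```

Call:
{"method": "play_rows", "body": {"motion": [[[-0.03,-0.009,-0.004],[0,0,0],-1],[[-0.056,-0.017,-0.009],[0,0,0],-1],[[-0.084,-0.025,-0.018],[0,0,0],-1],[[-0.11,-0.034,-0.03],[0,0,0],-1],[[-0.136,-0.042,-0.044],[0,0,0],-1]]}}

```text
clock: 2.65
tool_pos: [0.5607, -0.0213, 0.1958]
ee_rot: [[-0.292, 0.957, 0.002], [0.957, 0.292, 0.0], [-0.0, 0.002, -1.0]]
force: [1.4, 0.2, 0.3]
finger_gap: -0.0003
finger_force: 0.8
```

Call:
{"method": "play_rows", "body": {"motion": [[[-0.025,-0.007,-0.014],[0,0,0],-1],[[-0.05,-0.015,-0.032],[0,0,0],-1],[[-0.071,-0.022,-0.05],[0,0,0],-1],[[-0.092,-0.028,-0.07],[0,0,0],-1],[[-0.111,-0.034,-0.093],[0,0,0],-1]]}}

```text
clock: 3.07
tool_pos: [0.5158, -0.035, 0.1578]
ee_rot: [[-0.293, 0.956, 0.001], [0.956, 0.293, 0.0], [-0.0, 0.001, -1.0]]
force: [-0.4, 0.2, 1.5]
finger_gap: 0.0003
finger_force: 0.6
```

```bash
python3 - <<'E'
from h import *
a=arm.snapshot("scene")["img"][210:370,190:370,::-1];b=arm.snapshot("side")["img"][130:290,260:400,::-1]
cv2.imwrite("pics/c3.png",cv2.resize(np.hstack([a,b]),None,fx=2.5,fy=2.5,interpolation=cv2.INTER_CUBIC)); s=arm.read_state(); print(s["tool_pos"],s["force"])
E
```

```text
[ 0.51434341 -0.03532773  0.15660206] [-0.55291141 -0.10948578  0.22847266]
```

View pics/c3.png

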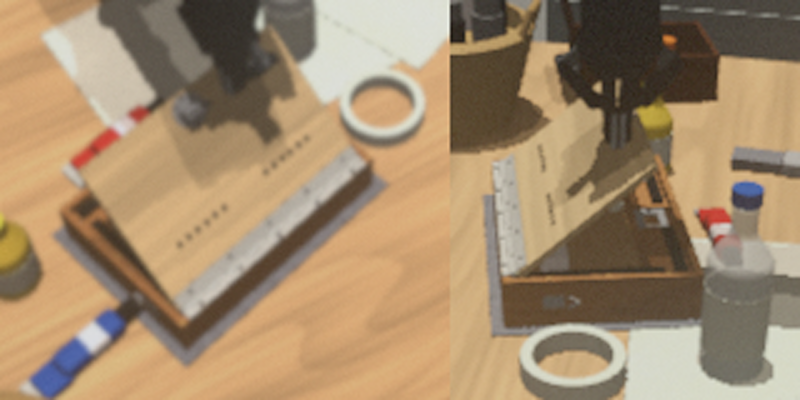

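The picture shows the back folding under the fingers, at about 40 degrees, with the fingers beside the wing (wing at about (195,110) in the left crop). Continuing the arc.

Call:
{"method": "play_rows", "body": {"motion": [[[-0.022,-0.007,-0.03],[0,0,0],-1],[[-0.04,-0.012,-0.06],[0,0,0],-1],[[-0.055,-0.017,-0.09],[0,0,0],-1],[[-0.067,-0.021,-0.12],[0,0,0],-1],[[-0.077,-0.024,-0.15],[0,0,0],-1]]}}

```text
clock: 3.58
tool_pos: [0.4855, -0.0444, 0.0977]
ee_rot: [[-0.294, 0.956, 0.0], [0.956, 0.294, 0.0], [-0.0, 0.0, -1.0]]
force: [0.7, 0.1, 0.6]
finger_gap: -0.0002
finger_force: 0.4
```

Call:
{"method": "play_rows", "body": {"motion": [[[-0.006,-0.002,-0.026],[0,0,0],-1],[[-0.009,-0.003,-0.05],[0,0,0],-1],[[-0.012,-0.003,-0.07],[0,0,0],-1],[[-0.013,-0.004,-0.085],[0,0,0],-1],[[-0.013,-0.004,-0.093],[0,0,0],-1]]}}

```text
clock: 4.0
tool_pos: [0.4802, -0.046, 0.0602]
ee_rot: [[-0.294, 0.956, -0.001], [0.956, 0.294, 0.0], [0.0, -0.001, -1.0]]
force: [-1.1, -0.6, 1.4]
finger_gap: 0.0001
finger_force: 0.3
```

Call:
{"method": "play_rows", "body": {"motion": [[[0,0,-0.004],[0,0,0],-1],[[0,0,-0.006],[0,0,0],-1],[[0,0,-0.008],[0,0,0],-1],[[0,0,-0.008],[0,0,0],-1],[[0,0,-0.008],[0,0,0],-1]]}}

```text
clock: 4.42
tool_pos: [0.4804, -0.046, 0.058]
ee_rot: [[-0.294, 0.956, 0.001], [0.956, 0.294, 0.0], [-0.0, 0.001, -1.0]]
force: [-1.0, 0.6, 0.0]
finger_gap: 0.0003
finger_force: 0.0
```

Call:
{"method": "play_rows", "body": {"motion": [[[0,0,0.1],[0,0,0],-1],[[0,0,0.2],[0,0,0],-1],[[0,0,0.3],[0,0,0],0.2],[[0,0,0.36],[0,0,0],0.2],[[0,0,0.36],[0,0,0],0.2]]}}

```text
clock: 4.83
tool_pos: [0.4827, -0.0461, 0.2071]
ee_rot: [[-0.294, 0.956, 0.008], [0.956, 0.294, 0.0], [-0.002, 0.008, -1.0]]
force: [0.7, -0.6, 0.2]
finger_gap: 0.036
finger_force: 0.0
```

```bash
python3 - <<'E'
from h import *
p=arm.snapshot("wrist"); cv2.imwrite("pics/w4.png",p["img"][:,:,::-1]); print(p["mtx"].tolist(),p["cam_to_world"].round(4).tolist())
for t in ["frame","back","fastener"]: print(t,[(d["conf"],d["box"]) for d in arm.find_in(p,t)][:2])
E
```

```text
[[371.64829954431775, 0.0, 316.9959967182853], [0.0, 371.64829954431775, 231.5438584649061], [0.0, 0.0, 1.0]] [[0.9557, -0.2758, -0.1031, 0.4571], [0.2943, 0.9054, 0.306, 0.0321], [0.009, -0.3228, 0.9464, 0.3494], [0.0, 0.0, 0.0, 1.0]]
frame [(0.67, [373.5, 238.4, 248.0, 300.5])]
back [(0.9, [381.1, 249.6, 216.9, 271.1])]
fastener [(0.58, [297.5, 277.2, 25.3, 40.6])]
```

View pics/w4.png

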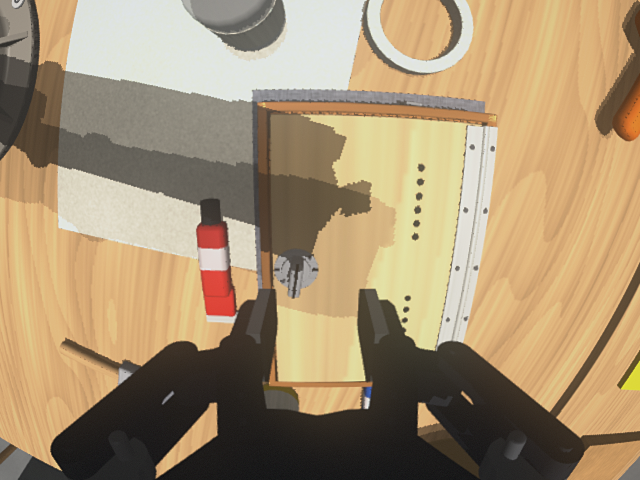

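The wrist view shows the back closed; rim corners at (258,102) and (497,117), the fastener plate at about (297,269), the wing running down towards (293,296). I'll zoom in.

```bash
python3 - <<'E'
import cv2
a=cv2.imread("pics/w4.png"); c=lambda x,y,w,h,f:cv2.resize(a[y:y+h,x:x+w],None,fx=f,fy=f,interpolation=cv2.INTER_CUBIC)
import numpy as np
L=c(262,235,70,70,8); R=np.vstack([c(245,85,60,70,4),c(462,100,60,70,4)])
cv2.imwrite("pics/w4c.png",np.hstack([L[:560],R[:560]]))
E
```

```text
(no output)
```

View pics/w4c.png

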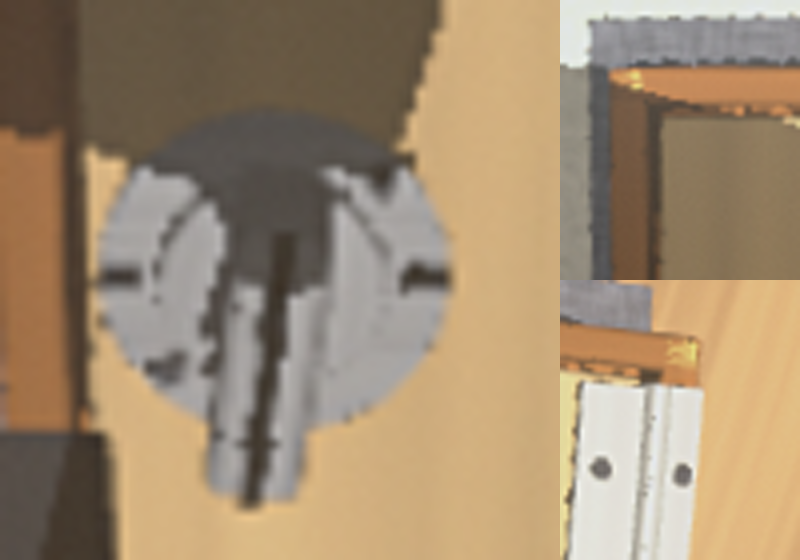

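```bash
cat >> h.py <<'E'
def back(p,u,v,z):
    K=p["mtx"]; m=np.array([u-K[0,2],v-K[1,2]]); r=np.hypot(*m); t=r/K[0,0]
    c=np.r_[m/r*np.sin(t),np.cos(t)]*[1,-1,-1]; T=p["cam_to_world"]; w=T[:3,:3]@c
    return T[:3,3]+w*(z-T[2,3])/w[2]
E
python3 - <<'E'
from h import *
p=arm.snapshot("wrist"); s=arm.read_state(); print(s["tool_pos"],s["finger_gap"])
A=back(p,257.5,102.5,.055);Bc=back(p,497,114.5,.055)
an=lambda d:np.degrees(np.arctan2(d[1],d[0]))
print(A,Bc,"len",np.linalg.norm(Bc-A),"yaw",an(Bc-A))
n1,n2=back(p,277,269.6,.0595),back(p,315.1,269.5,.0595); print("notch mid",(n1+n2)/2,np.linalg.norm(n2-n1),"yaw",an(n2-n1))
print("plate",back(p,296.25,268.75,.059))
e1,e2=back(p,297.4,264.4,.0825),back(p,293.25,297.5,.0825); print("slot mid",(e1+e2)/2,np.linalg.norm(e2-e1),"dir",an(e1-e2))
w=np.radians(an(Bc-A)); R=np.array([[np.cos(w),-np.sin(w)],[np.sin(w),np.cos(w)]])
o=A[:2]-R@[-.1,.14]; print("frame",o,"wing",o+R@[-.069,0])
E
```

```text
[ 0.47952936 -0.04604223  0.2007124 ] 0.051127442116817315
[0.40975667 0.02528664 0.055     ] [0.59610084 0.08011352 0.055     ] len 0.19424246286187627 yaw 16.395136564381033
notch mid [ 0.47678756 -0.09708948  0.0595    ] 0.032089236425222274 yaw 17.538564836808217
plate [ 0.4768211  -0.09651036  0.059     ]
slot mid [ 0.47727758 -0.09653321  0.0825    ] 0.02928273818604614 dir 99.40497419254456
frame [ 0.54520687 -0.08079467] wing [ 0.47901255 -0.10027061]
```

Wing axis is at (0.477,-0.097), yaw 17.2°, fastener about 8°; all this agrees with the sizes given. Now I'll align over the wing and descend.

Call:
{"method": "play_rows", "body": {"motion": [[[-0.003,-0.06,0],[0,0,-0.04],0],[[-0.006,-0.1275,0],[0,0,-0.086],0],[[-0.006,-0.1275,-0.08],[0,0,-0.086],0],[[-0.006,-0.1275,-0.16],[0,0,-0.086],0],[[-0.006,-0.1275,-0.2],[0,0,-0.086],0]]}}

```text
clock: 5.5
tool_pos: [0.4757, -0.0972, 0.118]
ee_rot: [[-0.162, 0.987, -0.004], [0.987, 0.162, 0.0], [0.001, -0.004, -1.0]]
force: [-1.7, -0.1, -0.6]
finger_gap: 0.0427
finger_force: 0.0
```

```bash
python3 - <<'E'
from h import *
p=arm.snapshot("wrist"); cv2.imwrite("pics/w5.png",cv2.resize(p["img"][200:480,180:460,::-1],None,fx=2,fy=2)); s=arm.read_state(); print(s["tool_pos"],s["finger_gap"],s["ee_rot"][:,1])
E
```

```text
[ 0.47467507 -0.09688808  0.11618386] 0.04254582251878306 [ 0.98669825  0.16239925 -0.00728316]
```

View pics/w5.png

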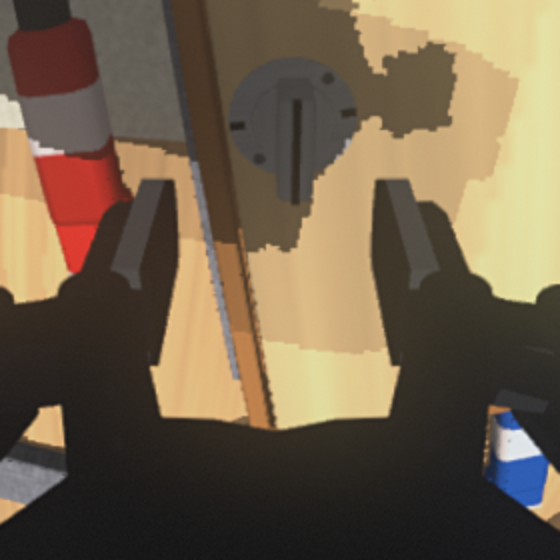

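The slot stands upright in the picture ((297,100) to (295,205)), so it lies parallel to the pads. Checking the lateral offset.

```bash
python3 - <<'E'
from h import *
p=arm.snapshot("wrist"); s=arm.read_state(); print(s["tool_pos"],s["force"])
e1,e2=back(p,328.5,250,.0825),back(p,327.5,302.5,.0825); d=e1-e2; print((e1+e2)/2,np.linalg.norm(d),np.degrees(np.arctan2(d[1],d[0])))
n1,n2=back(p,298.5,263,.0595),back(p,354,256.5,.0595); d=n2-n1; print((n1+n2)/2,np.linalg.norm(d),np.degrees(np.arctan2(d[1],d[0])))
E
```

```text
[ 0.4753754  -0.09686381  0.11835652] [0.31458869 0.30081629 0.03134701]
[ 0.48057143 -0.09891939  0.0825    ] 0.030653530056910974 99.06889121206268
[ 0.4799826  -0.09886896  0.0595    ] 0.032586374809224244 16.720243635946208
```

Call:
{"method": "play_rows", "body": {"motion": [[[0.008,-0.004,-0.05],[0,0,0],0],[[0.008,-0.004,-0.1],[0,0,0],0],[[0.008,-0.004,-0.132],[0,0,0],0],[[0.008,-0.004,-0.132],[0,0,0],0],[[0.008,-0.004,-0.132],[0,0,0],0]]}}

```text
clock: 6.02
tool_pos: [0.4809, -0.0986, 0.0692]
ee_rot: [[-0.163, 0.987, -0.001], [0.987, 0.163, 0.0], [0.0, -0.001, -1.0]]
force: [0.4, -0.4, 0.5]
finger_gap: 0.0426
finger_force: 0.0
```

Call:
{"method": "play_rows", "body": {"motion": [[[-0.002,0,-0.007],[0,0,0],-0.3],[[-0.002,0,-0.007],[0,0,0],-1],[[-0.002,0,-0.007],[0,0,0],-1],[[-0.002,0,-0.007],[0,0,0],-1],[[-0.002,0,-0.007],[0,0,0],-1]], "force": 40}}

```text
clock: 6.43
tool_pos: [0.4812, -0.0986, 0.0669]
ee_rot: [[-0.163, 0.987, 0.002], [0.987, 0.163, -0.0], [-0.0, 0.002, -1.0]]
force: [5.5, 0.6, 2.6]
finger_gap: 0.0089
finger_force: 44.1
```

Call:
{"method": "play_rows", "body": {"motion": [[[0,0,0],[0,0,0],-1],[[0,0,0],[0,0,0],-1],[[0,0,0],[0,0,0],-1]]}}

```text
clock: 6.68
tool_pos: [0.4812, -0.0986, 0.0667]
ee_rot: [[-0.163, 0.987, 0.002], [0.987, 0.163, -0.0], [-0.0, 0.002, -1.0]]
force: [5.4, 0.9, 2.7]
finger_gap: 0.0089
finger_force: 44.1
```

Call:
{"method": "play_rows", "body": {"motion": [[[0,0,0],[0,0,-0.06],-1],[[0,0,0],[0,0,-0.12],-1],[[0,0,0],[0,0,-0.18],-1],[[0,0,0],[0,0,-0.24],-1],[[0,0,0],[0,0,-0.3],-1]]}}

```text
clock: 7.1
tool_pos: [0.4814, -0.0986, 0.0667]
ee_rot: [[0.307, 0.952, 0.002], [0.952, -0.307, -0.0], [0.001, 0.002, -1.0]]
force: [7.0, 0.8, 0.4]
finger_gap: 0.0087
finger_force: 43.8
```

Call:
{"method": "play_rows", "body": {"motion": [[[0,0,0],[0,0,-0.06],-1],[[0,0,0],[0,0,-0.12],-1],[[0,0,0],[0,0,-0.18],-1],[[0,0,0],[0,0,-0.24],-1],[[0,0,0],[0,0,-0.3],-1]]}}

```text
clock: 7.52
tool_pos: [0.4817, -0.0987, 0.0668]
ee_rot: [[0.706, 0.708, 0.003], [0.708, -0.706, -0.0], [0.002, 0.002, -1.0]]
force: [8.3, -1.1, -1.9]
finger_gap: 0.0087
finger_force: 43.5
```

Call:
{"method": "play_rows", "body": {"motion": [[[0,0,0],[0,0,-0.08],-1],[[0,0,0],[0,0,-0.16],-1],[[0,0,0],[0,0,-0.24],-1],[[0,0,0],[0,0,-0.315],-1],[[0,0,0],[0,0,-0.315],-1]]}}

```text
clock: 7.93
tool_pos: [0.4819, -0.099, 0.0668]
ee_rot: [[0.959, 0.285, 0.003], [0.285, -0.959, -0.001], [0.003, 0.002, -1.0]]
force: [8.5, -2.6, -0.0]
finger_gap: 0.0091
finger_force: 43.7
```

Call:
{"method": "play_rows", "body": {"motion": [[[0,0,0],[0,0,0],-1],[[0,0,0],[0,0,0],-1],[[0,0,0],[0,0,0],-1]]}}

```text
clock: 8.18
tool_pos: [0.4819, -0.099, 0.0668]
ee_rot: [[0.956, 0.292, 0.003], [0.292, -0.956, -0.001], [0.003, 0.002, -1.0]]
force: [9.2, -1.7, -1.9]
finger_gap: 0.0087
finger_force: 43.5
```

Call:
{"method": "play_rows", "body": {"motion": [[[0,0,0],[0,0,0],-0.3],[[0,0,0],[0,0,0],-0.3],[[0,0,0],[0,0,0],-0.1],[[0,0,0.07],[0,0,0],-0.1],[[0,0,0.15],[0,0,0],-0.1]]}}

```text
clock: 8.6
tool_pos: [0.4782, -0.0987, 0.1252]
ee_rot: [[0.956, 0.292, -0.005], [0.292, -0.956, -0.0], [-0.005, -0.001, -1.0]]
force: [1.1, 0.3, 0.8]
finger_gap: 0.0384
finger_force: 0.0
```

Call:
{"method": "play_rows", "body": {"motion": [[[0,0,0.08],[0,0,0],-0.1],[[0,0,0.1],[0,0,0],-0.1],[[0,0,0.1],[0,0,0],-0.1]]}}

```text
clock: 8.85
tool_pos: [0.4812, -0.0986, 0.1683]
ee_rot: [[0.956, 0.293, 0.004], [0.293, -0.956, 0.001], [0.004, 0.0, -1.0]]
force: [0.9, 0.2, -0.2]
finger_gap: 0.0384
finger_force: 0.0
```

```bash
python3 - <<'E'
from h import *
p=arm.snapshot("wrist"); cv2.imwrite("pics/w6.png",p["img"][:,:,::-1]); s=arm.read_state(); print(s["tool_pos"],s["finger_gap"],s["ee_rot"][:,1],s["force"])
E
```

```text
[ 0.48043316 -0.09841287  0.16674332] 0.038403174765649487 [ 2.92798099e-01 -9.56174274e-01 -1.74363797e-04] [-0.16491684  0.29964405 -1.10587582]
```

View pics/w6.png

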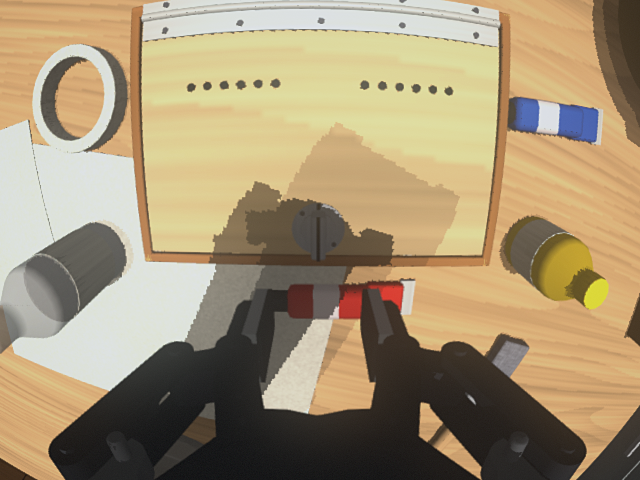

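The slot at (318,235) stands in line with the two notches. Next I shut the fingers and move beside the wing, 55 mm along the free edge.

Call:
{"method": "play_rows", "body": {"motion": [[[-0.016,0.067,0],[0,0,0],-1],[[-0.0325,0.134,0],[0,0,0],-1],[[-0.0325,0.134,-0.06],[0,0,0],-1],[[-0.0325,0.134,-0.13],[0,0,0],-1],[[-0.0325,0.134,-0.19],[0,0,0],-1]]}}

```text
clock: 9.32
tool_pos: [0.466, -0.0444, 0.0879]
ee_rot: [[0.956, 0.294, -0.001], [0.294, -0.956, -0.0], [-0.001, -0.0, -1.0]]
force: [-0.1, 0.5, -0.9]
finger_gap: -0.0001
finger_force: 0.0
```

Call:
{"method": "play_rows", "body": {"motion": [[[0,0,-0.03],[0,0,0],-1],[[0,0,-0.055],[0,0,0],-1],[[0,0,-0.065],[0,0,0],-1],[[0,0,-0.065],[0,0,0],-1],[[0,0,-0.065],[0,0,0],-1]]}}

```text
clock: 9.73
tool_pos: [0.4672, -0.0452, 0.0642]
ee_rot: [[0.956, 0.292, -0.0], [0.292, -0.956, -0.0], [-0.0, -0.0, -1.0]]
force: [0.6, -0.3, 0.8]
finger_gap: -0.0001
finger_force: 0.0
```

```bash
python3 - <<'E'
from h import *
s=arm.read_state(); print(s["tool_pos"],s["finger_gap"],s["force"],s["ft_torque"])
E
```

```text
[ 0.46719568 -0.04516915  0.06419289] -0.0001479909738613719 [ 0.59845481 -0.31674011  0.75174831] [ 0.04669974 -0.04582751  0.01187487]
```

Call:
{"method": "play_rows", "body": {"motion": [[[0,0,-0.006],[0,0,0],-1],[[0,0,-0.012],[0,0,0],-1],[[0,0,-0.016],[0,0,0],-1],[[0,0,-0.016],[0,0,0],-1],[[0,0,-0.016],[0,0,0],-1]]}}

```text
clock: 10.15
tool_pos: [0.4672, -0.045, 0.0578]
ee_rot: [[0.956, 0.293, 0.0], [0.293, -0.956, 0.0], [0.0, -0.0, -1.0]]
force: [0.1, -0.4, -0.2]
finger_gap: -0.0
finger_force: 0.0
```

Call:
{"method": "play_rows", "body": {"motion": [[[0,0,-0.002],[0,0,0],-1],[[0,0,-0.004],[0,0,0],-1],[[0,0,-0.004],[0,0,0],-1],[[0,0,-0.004],[0,0,0],-1]]}}

```text
clock: 10.48
tool_pos: [0.4673, -0.045, 0.0563]
ee_rot: [[0.956, 0.292, 0.0], [0.292, -0.956, 0.0], [0.0, -0.0, -1.0]]
force: [-1.2, 0.2, 5.8]
finger_gap: -0.0001
finger_force: 2.5
```

Contact, 6 N. I'll press on in small steps.

Call:
{"method": "play_rows", "body": {"motion": [[[0,0,-0.001],[0,0,0],-1],[[0,0,-0.0025],[0,0,0],-1],[[0,0,-0.0025],[0,0,0],-1],[[0,0,-0.0025],[0,0,0],-1]]}}

```text
clock: 10.82
tool_pos: [0.4672, -0.045, 0.0554]
ee_rot: [[0.956, 0.292, 0.0], [0.292, -0.956, 0.0], [0.0, -0.0, -1.0]]
force: [-2.0, 0.4, 9.4]
finger_gap: 0.0001
finger_force: 4.4
```

Call:
{"method": "play_rows", "body": {"motion": [[[0,0,-0.001],[0,0,0],-1],[[0,0,-0.001],[0,0,0],-1],[[0,0,-0.001],[0,0,0],-1]]}}

```text
clock: 11.07
tool_pos: [0.4672, -0.045, 0.055]
ee_rot: [[0.956, 0.292, 0.0], [0.292, -0.956, 0.0], [0.0, -0.0, -1.0]]
force: [-3.1, -0.2, 11.7]
finger_gap: 0.0001
finger_force: 5.6
```

Call:
{"method": "play_rows", "body": {"motion": [[[0,0,-0.001],[0,0,0],-1],[[0,0,-0.001],[0,0,0],-1],[[0,0,-0.001],[0,0,0],-1]]}}

```text
clock: 11.32
tool_pos: [0.4673, -0.045, 0.0549]
ee_rot: [[0.956, 0.292, 0.0], [0.292, -0.956, 0.001], [0.0, -0.0, -1.0]]
force: [-6.1, 0.8, 19.8]
finger_gap: -0.0004
finger_force: 9.9
```

Call:
{"method": "play_rows", "body": {"motion": [[[0,0,-0.001],[0,0,0],-1],[[0,0,-0.001],[0,0,0],-1],[[0,0,-0.001],[0,0,0],-1]]}}

```text
clock: 11.57
tool_pos: [0.4673, -0.045, 0.0548]
ee_rot: [[0.956, 0.292, 0.0], [0.292, -0.956, 0.001], [0.001, -0.001, -1.0]]
force: [-8.5, -0.2, 28.7]
finger_gap: -0.0003
finger_force: 14.5
```

Call:
{"method": "play_rows", "body": {"motion": [[[0,0,0.0007],[0,0,0],-1],[[0,0,0.0007],[0,0,0],-1],[[0,0,0.0007],[0,0,0],-1],[[0,0,0.0007],[0,0,0],-1]]}}

```text
clock: 11.9
tool_pos: [0.4673, -0.045, 0.0549]
ee_rot: [[0.956, 0.292, 0.0], [0.292, -0.956, 0.001], [0.0, -0.001, -1.0]]
force: [-6.8, 0.5, 22.7]
finger_gap: -0.0004
finger_force: 11.3
```

```bash
python3 - <<'E'
from h import *
s=arm.snapshot("side"); cv2.imwrite("pics/e7.png",cv2.resize(s["img"][130:290,250:410,::-1],None,fx=3.5,fy=3.5,interpolation=cv2.INTER_CUBIC)); s=arm.read_state(); print(s["tool_pos"],s["force"],s["clock"])
E
```

```text
[ 0.46731504 -0.04502704  0.05488501] [-6.19138632 -0.04614383 22.43744873] 11.95
```

View pics/e7.png

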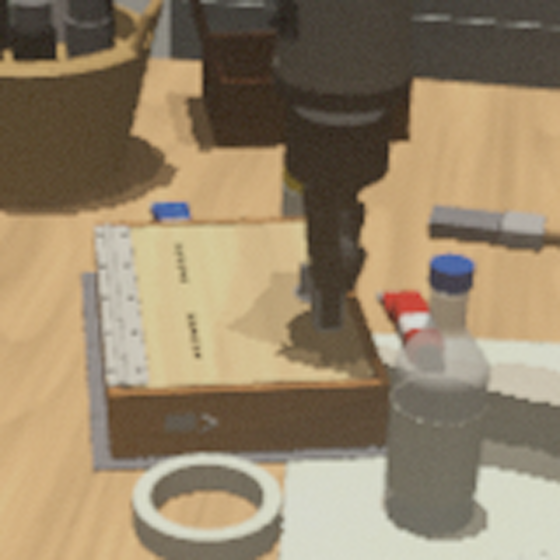

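The back is flush, the fingers press at (330,325) clear of the wing at (307,280), and the bystanders I can see haven't moved.

```bash
python3 -c "
from plant import arm
print(arm.close_job())"
```

```text
the job is handed in; nothing more can be done
None
```

I handed the job in with the back folded down flush, the wing turned so its slot lines up with the notches, and the shut fingers still pressing the bare board at about 23 N, clear of the wing; the hand-in returned no verdict, so I can't confirm it passed.

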